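# Drop the plot tile onto its locating pin in the landscape model

### The arm

A 7-joint arm with a two-finger parallel gripper is mounted at the origin on the work surface. World frame = base frame: x ahead of the robot, y to its left, z up, the work surface at z = 0. Lengths are in mm, angles in rad, forces in N, time in s.
With the tool pointing down it reaches from about 400 to 850 mm from the base axis. Payload 6.9 kg.
Tool frame: the origin (TCP) lies midway between the tips of the shut fingers; the grasp point (between the pads) lies 19 mm behind it; z points along the fingers, x is the direction in which the jaws open and shut, and the axes are right-handed (so a half turn about z gives the same grasp; the last joint's range is limited). The gripper opens to 85 mm and grips with 20 to 120 N. Pads are 22 mm wide; open, the fingers measure 114 mm over their backs; the gripper's body (76 mm by 85 mm) begins 54 mm behind the grasp point. The pads swing forward as they close: fully open they stand 13 mm farther back than shut.
Start: joints at [1.387, 0.507, -0.238, 1.5, 0.126, 1.149, -0.155], TCP at [178.571, -598.934, 193.575] pointing down, gripper open.
Joint ranges: [-3.08, 3.08], [-0.24, 2.05], [-1.43, 1.35], [0, 2.5], [-1.52, 4.66], [0.17, 1.96], [-2.89, 2.89]. Speed limits (rad/s): [2.39, 2.39, 3.14, 3.14, 3.14, 3.14, 3.14].

### API

Orientations are given as a 3x3 rotation matrix whose columns are the frame's x, y, z axes.
In Python, from rig import get_obs, capture, finish_job, trace, place_of gives the robot as it stands. The module is installed in compiled form; this text tells all that it offers.
- The arm moves only by the shell command python3 -m crank 'ROWS'. ROWS is JSON, a list of rows, each a list of 5 numbers: the finger opening in cm, from 0 to 8.54, then the shift along the tool's x, y, z in cm, then the turn about the tool's z in rad. A call has 1 to 5 rows; each row is the pose to reach, as a shift and turn from the pose commanded when the call began, along the tool's axes at that moment; what a row does not reach only later rows make up. A row lasts 1/10 s, in which the tool goes at most 50 mm and 8.59 degrees, less where a joint would pass 70% of its speed; a pose out of reach is approached as far as the arm can. A call with a gripper value outside its range is refused whole. The fingers move at their own pace and stop on an object; the grip force is fixed at half the most. Time passes only in rows, so rows that repeat a pose let the fingers close. It gives the time, the measured TCP pose, the force and the opening at its end, in the units of the state.
- get_obs(): the state, without advancing time (a new reading comes with each control period).
- capture(name): name is "scene" or "top"; returns a dict with "pixels" (420x560x3 uint8, red, green, blue), "range_z" (420x560 float32, mm along the optical axis (not along the pixel's ray), 0 where there is no reading), "vertical_fov" (degrees; the focal length in pixels is half the picture's height over the tangent of half this angle, whatever the lens; pixels are square), "cx", "cy" (the principal point, pixels), "cam_to_world" (4x4, takes a point from camera to world coordinates). Camera axes: x right, y down, z forward; pixel columns grow to the right and rows downward; lengths in mm; the calibration is good to about 2 mm. A picture is of the moment at which its call begins.
- finish_job(): hands the job in, once; it reports no verdict.
Trained networks look in a picture, given as the dict that the camera call returned (one of the last four; its "shot" number tells which), for a name from the list of things; names that differ only in an ending like _2 or _b are one class to them, and where a whole thing is asked for, a point or a joint stands for the part that bears it (a point fixed in the world has none). Each returns a list of dicts, best first, with "confidence" (0 to 1); they miss things now and then, are a little off and sometimes report something else, mostly with a low value. They report only what shows in the picture. A call takes as long as a camera call. They do not tell look-alikes from the thing itself.
- trace(picture, thing): "region" (420x560 bool, what is visible of it) and "extent" ([left, top, right, bottom] as shares, 0 to 1, of the picture: columns of its width, rows of its height, round what is visible of it).
- place_of(picture, thing): "location" ([column, row] as shares, 0 to 1, of the picture: columns of its width, rows of its height: a listed point, or the origin of a listed thing).
The state is a dict: "clock": time; "qpos": joint angles; "joint_velocities": joint speeds; "effort": joint torques, N m; "ee_pos": TCP position; "eef_rot": TCP orientation; "force": force on the tool from outside, world axes, zero at the start; "torque": the same for the moment, N m; "finger_gap": finger opening in mm.
Only numpy, scipy, OpenCV 4.12 (cv2) and the standard library are available. Lean on these libraries where they do the work, as an engineer would, in place of code of your own. Each camera call takes 0.05 s, during which the arm holds its last target.

### The job

Fit the wooden plot tile, the plate with the block building and the round hole, into the empty plot of the landscape model, with the short steel pin through its hole: the pin may stand anywhere along its slot, so slide the tile lightly over the pin along the slot until the hole finds it and the tile can drop. Leave it lying flat on the board, straight with it, its building at the end where the trees are. Press only lightly on the pin, set the tile down without a bang and leave the loose blocks and the loose cone tree where they are.

Things in the scene. Friction and masses are not known exactly. Their poses are not given: they have to be found in the camera images.
- board: landscape model baseboard, card, 280 (its x) x 260 (y) x 18 mm, fixed; origin at the centre of its underside, z up. Bare round the slot. Its -x end (beyond 106 mm from centre) has two low grey steps and four white trees up to 80 mm above the table; low white houses are glued on beyond 111 mm at the +x end; a loose block up to 30 mm tall stands about 100 mm to each side (y) of its centre line
- slot_end (a point): end, nearest the trees, of the dark slot in the board's top (18 mm above the table); the slot is 12 mm wide and runs 60 mm from here along the board's +x; axes as the board's. A fixed upright steel pin, 10 mm in diameter, 10 mm tall above the board, rim slightly rounded, is clamped on the slot's centre line, anywhere from 10 to 50 mm along +x from this point: where exactly is not measured
- tile_grip (a point): centre of the block building (36 mm in tile x, 60 in tile y, 44 tall) on the loose tile, to be grasped across its 36 mm; 27 mm above the tile's underside, 22 mm above the plate's upper face. The building's top is 22 mm above this point, with a 5 mm roof box on it. Tile x runs from the building to the hole, z up
- tile_hole (a point): centre of the tile's round 13 mm through hole, at the underside, 55 mm in +x from tile_grip; axes as the tile's. The plywood plate, 120 (x) x 90 (y) x 5 mm, reaches 30 mm beyond the hole in +x, 90 mm in -x and 45 mm to each side; the tile weighs about 0.16 kg. Seated, this point is level with slot_end; with the plate level on the pin's top it is 10 mm higher
- house_a: loose white block house 70 x 30 x 22 mm on the board, origin under its centre; to be left alone
- house_b: loose wooden block house 50 x 28 x 30 mm on the board, origin under its centre; to be left alone
- tree_cone: loose white cone tree, 38 mm wide, 54 mm tall, about 120 mm beyond the tile's centre along the tile's x at the start, origin under its centre; to be left alone
There are look-alikes about, which are no part of the job. What is shaped like the part that bears tile_grip but turquoise is not meant.

How it is judged (in metres and radians):
On the way, in this order (a step that is already met when the one before it is completed fails the run):
1. the tile is lifted off the table and brought over the plot, not yet down (z of tile_hole in the frame of slot_end above 0.006 m and horizontal distance between tile_hole and pin_c0 below 0.05 m), for 0.2 s.
2. the tile has dropped over the pin, flat on the board (z of tile_hole in the frame of slot_end between -0.002 and 0.002 m and horizontal distance between tile_hole and pin_c0 below 0.004 m and angle between tile_hole's own z axis and vertical below 0.035 rad), for 0.2 s.
At the end, for the whole second after the job is handed in: The tile lies flat on the board (underside within 2 mm of its top, tilt under 2 degrees) with the pin in its hole (its axis within 4 mm of the hole's), straight with the board within 8 degrees, its building towards the trees, at rest and released (all of step 2 and angle between the x axis of tile_hole and the x axis of board, either way round below 0.14 rad and x of tile_grip in the frame of board below 0.03 m and linear speed of tile below 0.01 m/s); the robot touches nothing.
It fails at once if the tile presses on the pin with more than 25 N (contact force between tile and pin_c0 above 25 N).
It fails at once if the tile is slammed down on the model with more than 70 N (contact force between tile and board above 70 N).
It fails at once if a bystander is moved by more than 15 mm (distance of any of house_a, house_b, tree_cone from where it was at the start of the episode above 0.015 m).
It also fails if it takes over 69 s, if anything falls off the work surface, if the arm or the gripper's body presses on something with over 40 N, if the wrist force passes 120 N, or if a joint passes its speed limit or range.

## Working session

There is one attempt and no reset: what is moved stays moved. The work goes in short steps, Python scripts to look and compute and a shell command to move; the robot and the scene stay as the last step left them, time stands still between calls to the robot, and variables do not carry over. Pictures are saved under pics/ and viewed, and the job is handed in when it is done.

```bash
mkdir -p pics; ls
cat > h.py <<'E'
import numpy as np, cv2
from rig import get_obs, capture, trace, place_of
def save(p,name,crop=None,scale=1):
    im=p["pixels"][:,:,::-1]
    if crop: l,t,r,b=crop; im=im[t:b,l:r]
    im=cv2.resize(im,None,fx=scale,fy=scale,interpolation=cv2.INTER_CUBIC)
    cv2.imwrite("pics/"+name,im)
def foc(p): return 210/np.tan(np.radians(p["vertical_fov"])/2)
def ray(p,u,v):
    f=foc(p); return np.array([(u-p["cx"])/f,(v-p["cy"])/f,1.])
def pt(p,u,v,z=None):
    if z is None: z=p["range_z"][int(round(v)),int(round(u))]
    T=np.array(p["cam_to_world"]); return (T@np.append(ray(p,u,v)*z,1))[:3]
def atz(p,u,v,h):
    T=np.array(p["cam_to_world"]); d=T[:3,:3]@ray(p,u,v); o=T[:3,3]
    return o+d*(h-o[2])/d[2]
def cloud(p):
    v,u=np.mgrid[:420,:560]; f=foc(p); z=p["range_z"]
    c=np.stack([(u-p["cx"])/f*z,(v-p["cy"])/f*z,z],-1)
    T=np.array(p["cam_to_world"]); w=c@T[:3,:3].T+T[:3,3]; w[z<=0]=np.nan; return w
E
python3 - <<'E'
from h import *
o=get_obs();print({k:np.round(v,3).tolist() for k,v in o.items()})
for n in("scene","top"):
    p=capture(n);save(p,n+"0.png",scale=1.4);print(n,p["vertical_fov"],p["cx"],p["cy"],np.round(p["cam_to_world"],3).tolist())
    for t in("board","slot_end","tile_grip","tile_hole","house_a","house_b","tree_cone"):
        for r in place_of(p,t):
            u,v=r["location"][0]*560,r["location"][1]*420
            print(t,round(r["confidence"],2),round(u),round(v),pt(p,min(u,559),min(v,419)).round())
E
```

```text
pics
{'clock': 0.0, 'qpos': [1.386, 0.508, -0.238, 1.501, 0.126, 1.149, -0.155], 'joint_velocities': [-0.001, 0.0, -0.001, -0.0, -0.0, 0.001, -0.002], 'effort': [-0.001, -62.059, -2.188, -24.965, 0.012, 0.012, 0.0], 'ee_pos': [178.383, -598.421, 192.733], 'eef_rot': [[0.286, -0.958, -0.001], [-0.958, -0.286, 0.002], [-0.002, 0.0, -1.0]], 'force': [0.417, 0.393, -0.638], 'torque': [0.006, -0.04, -0.014], 'finger_gap': 85.448}
scene 52.65790361750271 276.67958989290145 210.53285869452228 [[0.606, 0.469, -0.643, 1058.108], [0.795, -0.335, 0.506, -431.214], [0.022, -0.817, -0.576, 526.754], [0.0, 0.0, 0.0, 1.0]]
board 0.81 349 209 [575. 143.  18.]
slot_end 0.57 349 200 [550. 167.  19.]
tile_grip 0.78 88 312 [ 570. -387.   49.]
tile_grip 0.74 166 199 [ 349. -164.   40.]
tile_grip 0.57 330 223 [605.  56.  39.]
tile_hole 0.85 211 288 [ 588. -198.    1.]
tile_hole 0.77 166 226 [ 389. -186.    4.]
tile_hole 0.62 126 323 [ 575. -343.   -1.]
house_a 0.9 328 225 [600.  57.  29.]
house_a 0.65 381 188 [561. 255.  23.]
house_b 0.9 328 225 [600.  57.  29.]
house_b 0.65 381 188 [561. 255.  23.]
tree_cone 0.64 230 324 [ 688. -222.   22.]
top 44.526218019078556 276.19350460316537 210.87326031121393 [[0.139, -0.97, 0.198, 327.692], [-0.99, -0.137, 0.023, -40.083], [0.005, -0.2, -0.98, 1137.256], [0.0, 0.0, 0.0, 1.0]]
board 0.58 196 202 [550. 167.  21.]
slot_end 0.89 193 195 [565. 175.  18.]
tile_grip 0.98 442 233 [ 548. -373.   53.]
tile_grip 0.91 347 226 [ 535. -170.   53.]
tile_grip 0.85 326 321 [ 332. -149.   47.]
tile_hole 0.81 422 223 [ 575. -343.    4.]
tile_hole 0.8 347 301 [ 381. -194.   -2.]
tile_hole 0.75 363 208 [ 590. -208.    4.]
tile_hole 0.62 347 225 [ 536. -170.   61.]
house_a 0.55 245 191 [582.  60.  46.]
house_b 0.55 245 191 [582.  60.  46.]
tree_cone 0.68 373 174 [ 664. -217.   35.]
```

View pics/scene0.png

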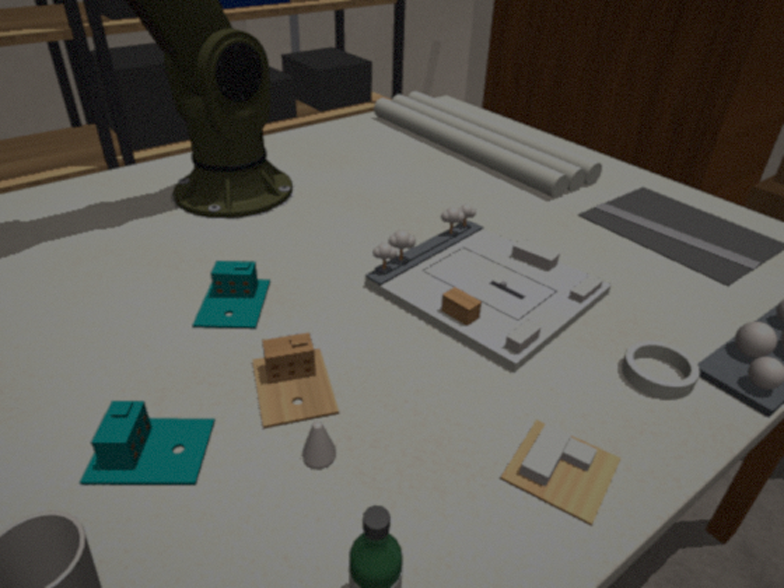

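View pics/top0.png

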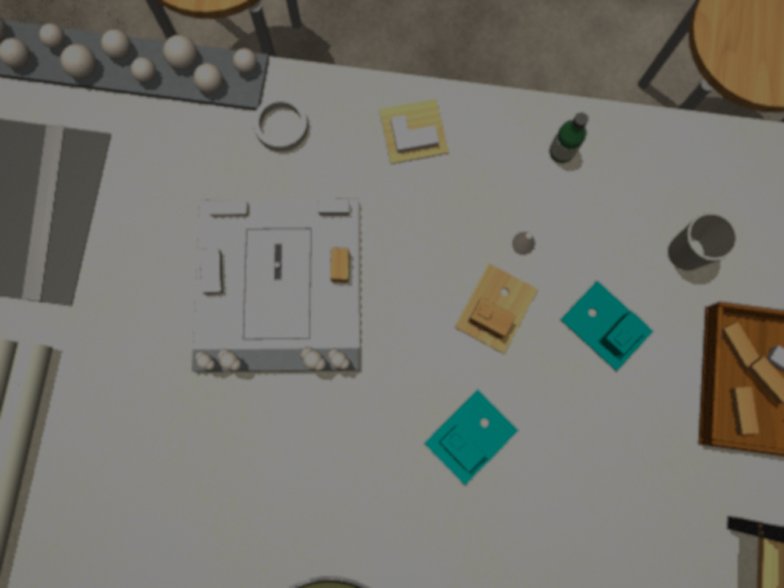

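The wooden tile (building at native top pixel (352,226), hole (361,208)) is the target. Look-alikes are the turquoise tiles at about (442,233) and (333,313), and the plywood plate with white blocks at (296,93). The board centre is at about (198,203), with its trees at the bottom (-x), and the pin shows in the slot near (198,188).

Run:
```python
from h import *
p=capture("top");save(p,"t1.png",(315,150,405,260),6);save(p,"b1.png",(130,135,265,270),5)
s=capture("scene");save(s,"s1.png",(170,220,260,310),6);save(s,"s2.png",(250,140,445,265),4)
np.savez("top.npz",**{k:p[k] for k in("pixels","range_z","vertical_fov","cx","cy","cam_to_world")})
w=cloud(p)
hsv=cv2.cvtColor(p["pixels"],cv2.COLOR_RGB2HSV)
for c in [(345,238),(370,200)]:print(hsv[c[1],c[0]])
for r in trace(p,"tile_grip"):
    print(r["confidence"],np.array(r["extent"])*[560,420,560,420],hsv[r["region"]].mean(0))
    m=r["region"]
    pl=w[m]; print("z pct",np.nanpercentile(pl[:,2],[5,25,50,75,95]).round(1))
    roof=m&(w[...,2]>42)
    q=w[roof][:,:2].astype(np.float32); print("roof",roof.sum(),cv2.minAreaRect(q))
    low=m
    if low.sum()>5:
        ys,xs=np.where(m); c=np.array([atz(p,x,y,5)[:2] for x,y in zip(xs,ys) if w[y,x,2]<15],np.float32); 
        if len(c): print("plate",cv2.minAreaRect(c))
```

```text
[ 22 114 136]
[ 22  94 139]
0.85 [302.624 278.712 371.    345.786] [ 87.38352745 231.18718802 112.0391015 ]
z pct [ 2.   4.6  6.4 10.  52. ]
roof 519 ((335.75823974609375, -158.313232421875), (60.13482666015625, 35.94987106323242), 52.68143081665039)
plate ((355.5888977050781, -173.7536163330078), (92.23474884033203, 123.19309997558594), 52.10300064086914)
0.75 [323.904 186.102 385.    251.916] [ 19.67666052 117.17804428 131.64760148]
z pct [ 2.1  4.7  6.6 18.4 52.1]
roof 474 ((538.9785766601562, -180.87852478027344), (59.90158462524414, 37.107810974121094), 69.24148559570312)
plate ((562.2699584960938, -190.12838745117188), (92.07505798339844, 122.97449493408203), 69.12712860107422)
0.66 [402.976 199.08  466.312 263.004] [ 87.56278643 235.18377635 101.89092576]
z pct [ 2.4  4.9  6.9 29.7 52.4]
roof 491 ((544.150634765625, -388.1119079589844), (36.3170166015625, 61.56976318359375), 52.56554412841797)
plate ((559.1691284179688, -368.84600830078125), (121.84125518798828, 94.00442504882812), 54.171531677246094)
```

View pics/t1.png

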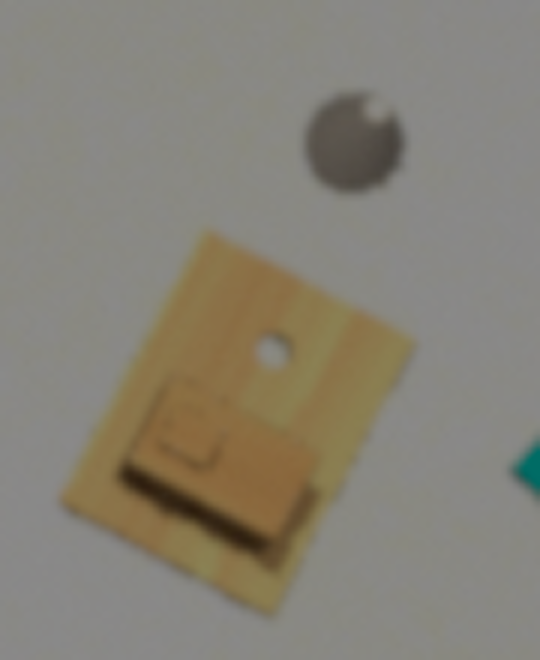

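View pics/b1.png

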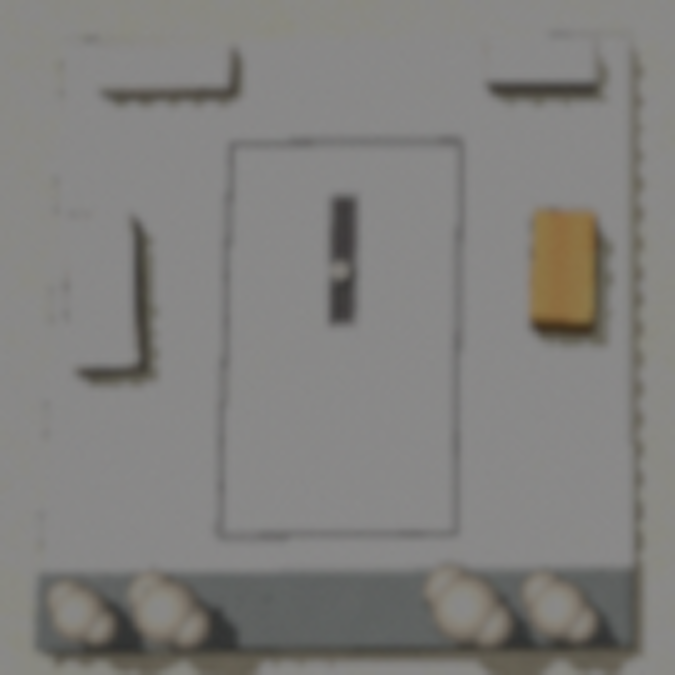

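View pics/s2.png

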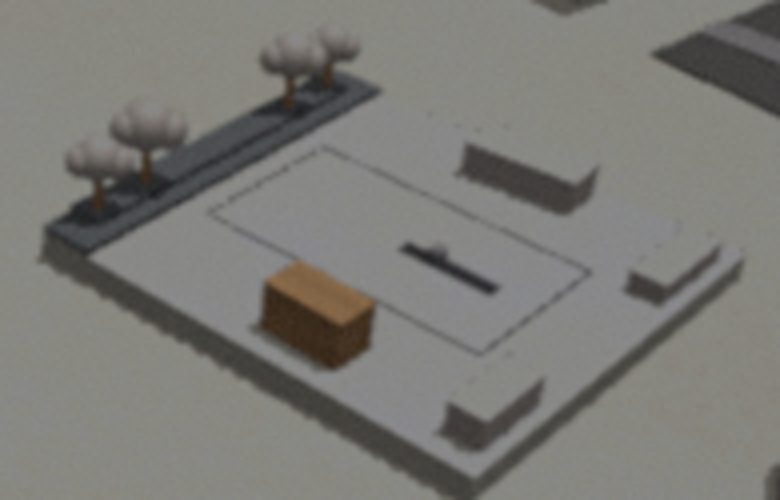

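The wood-coloured tile with the building and round hole is confirmed in the crop, building at the lower-left end. The slot spans crop rows 196–323 and the pin is near (341,271) in the top crop.

Run:
```python
from h import *
def sub(p,name,roi,thr):
    g=cv2.cvtColor(p["pixels"],cv2.COLOR_RGB2GRAY); l,t,r,b=roi
    k=8; c=cv2.resize(g[t:b,l:r],None,fx=k,fy=k,interpolation=cv2.INTER_CUBIC)
    m=(c<thr).astype(np.uint8)
    m=cv2.morphologyEx(m,cv2.MORPH_CLOSE,np.ones((5*k,5*k)))
    n,lab,st,ce=cv2.connectedComponentsWithStats(m)
    i=1+np.argmax(st[1:,4]); ys,xs=np.where(lab==i)
    P=np.array([atz(p,(x+.5)/k-.5+l,(y+.5)/k-.5+t,18)[:2] for x,y in zip(xs,ys)],np.float32)
    print(name,st[i],cv2.minAreaRect(P)); print(cv2.boxPoints(cv2.minAreaRect(P)).round(1).tolist(), P.mean(0))
    return g
p=capture("top"); s=capture("scene")
g=sub(p,"top",(190,168,206,206),95)
print(g[170:204,192:206])
g=sub(s,"scene",(345,196,380,218),95)
print("pin top view @28",atz(p,198.2,189.2,28),"scene",atz(s,359.2,201.5,28))
# plot outline / grey-step edge
g=cv2.cvtColor(p["pixels"],cv2.COLOR_RGB2GRAY)
def line(pts): # (u,v0range) 
    P=[]
    for u,v,du,dv in pts:
        best=min(((g[v+k*dv,u+k*du],k) for k in range(-4,5)))
        k=best[1]; P.append(atz(p,u+k*du,v+k*dv,18)[:2])
    P=np.array(P); vx,vy,x,y=cv2.fitLine(P.astype(np.float32),cv2.DIST_HUBER,0,.01,.01).ravel()
    print("line",np.degrees(np.arctan2(vy,vx)),x,y)
line([(round(175.5+(232-y*1-0)*0),0,0,0) for y in []] or [(int(round(176.4-(y-164)*(2.6/78))),y,1,0) for y in range(168,238,3)])
line([(int(round(222.3-(y-164)*(1.2/78))),y,1,0) for y in range(168,238,3)])
line([(x,int(round(242)),0,1) for x in range(178,218,3)])
line([(x,int(round(163.3)),0,1) for x in range(180,218,3)])
for t in("tile_hole","tile_grip"):
  for q in(p,s):
    for r in place_of(q,t): print(t,r["confidence"],np.array(r["location"])*[560,420])
print("hole by top crop", atz(p,315+272/6,150+350/6,0),atz(p,315+272/6,150+350/6,5))
```

```text
top [  50   53   40  200 7337] ((585.0003662109375, 167.12168884277344), (57.667076110839844, 10.741397857666016), 9.104406356811523)
[[555.7000122070312, 167.89999389648438], [557.4000244140625, 157.3000030517578], [614.2999877929688, 166.39999389648438], [612.5999755859375, 177.0]] [584.8191 167.0727]
[[137 136 136 136 136 137 136 136 137 137 137 136 137 137]
 [136 136 137 137 137 137 136 136 136 136 137 136 136 137]
 [136 136 137 137 136 134 134 134 135 136 136 137 136 137]
 [136 136 136 134 129 124 122 122 124 129 134 137 137 137]
 [136 137 136 130 114 100  96  96 102 117 132 137 136 137]
 [136 136 134 125 100  77  70  71  83 109 131 136 136 136]
 [137 136 135 124  96  70  60  62  78 107 130 136 137 136]
 [136 136 134 123  97  70  61  62  76 107 130 136 137 136]
 [136 136 134 123  97  69  61  63  78 108 130 137 136 136]
 [136 136 135 122  96  68  61  63  78 107 131 136 136 136]
 [136 136 134 121  91  68  61  62  77 107 131 136 137 136]
 [136 136 134 120  89  66  61  63  77 107 131 136 137 136]
 [137 135 134 119  86  65  61  62  77 107 131 137 137 136]
 [137 136 134 119  88  65  6
[... 1555 characters left out ...]
06952  28.        ] scene [576.74271513 169.50053559  28.        ]
line 8.79348 523.4995 210.41515
line 8.661158 544.06824 108.57389
line -80.27956 462.85367 145.27081
line -81.94515 639.131 177.68889
tile_hole 0.89 [358.792 206.808]
tile_hole 0.62 [421.904 221.802]
tile_hole 0.59 [347.816 300.384]
tile_hole 0.97 [161.392 222.6  ]
tile_hole 0.86 [126.504 322.98 ]
tile_hole 0.75 [209.888 286.818]
tile_grip 0.97 [347.2   227.598]
tile_grip 0.8 [445.088 233.016]
tile_grip 0.55 [325.808 320.208]
tile_grip 0.97 [202.216 255.696]
tile_grip 0.97 [164.808 198.198]
tile_grip 0.81 [ 87.304 309.708]
hole by top crop [ 590.3434385  -201.57879617    0.        ] [ 589.18867924 -200.86876976    5.        ]
```

View pics/s1.png

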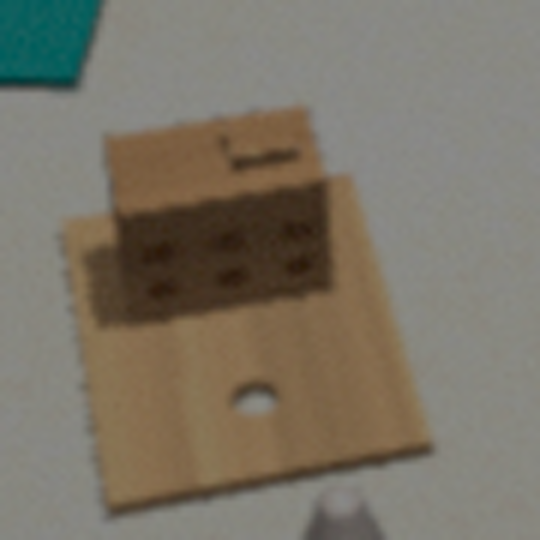

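```bash
cat > go.py <<'E'
import sys; from h import *
# usage: go.py x y z heading_deg(tool x)
x,y,z,hd=map(float,sys.argv[1:5]); o=get_obs(); R=np.array(o["eef_rot"]); P=np.array(o["ee_pos"])
d=R.T@(np.array([x,y,z])-P)/10
h=np.degrees(np.arctan2(R[1,0],R[0,0])); t=-((hd-h+180)%360-180)
print("shift cm",d.round(2),"turn",np.radians(t).round(3),"|d|",np.linalg.norm(d).round(1),"rows>=",max(np.linalg.norm(d)/5,abs(t)/8.59).round(1),"F",np.round(o["force"],1),"q",np.round(o["qpos"],2),"t",o["clock"], "tilt",R[:,2].round(3))
E
python3 go.py 539 -181 140 -20.9
```

```text
shift cm [-29.75 -46.48   5.36] turn -0.916 |d| 55.4 rows>= 11.1 F [-0.5  0.7 -0.8] q [ 1.39  0.51 -0.24  1.5   0.13  1.15 -0.15] t 1.25 tilt [ 0.  0. -1.]
```

```bash
python3 -m crank '[[8.5,-2.5,-4,0.4,-0.08],[8.5,-5,-8,0.9,-0.16],[8.5,-7.5,-12,1.4,-0.24],[8.5,-10,-16,1.9,-0.32],[8.5,-12.5,-20,2.4,-0.4]]'; python3 go.py 539 -181 140 -20.9
```

```text
clock: 1.75
ee_pos: [335.5, -420.6, 169.7]
eef_rot: [[0.639, -0.769, 0.0], [-0.769, -0.639, -0.001], [0.001, 0.0, -1.0]]
force: [0.5, -1.9, -0.1]
finger_gap: 85.1
shift cm [ -5.44 -30.96   2.96] turn -0.513 |d| 31.6 rows>= 6.3 F [ 0.5 -1.9 -0.1] q [ 1.12  0.41 -0.38  1.77  0.18  1.   -0.21] t 1.75 tilt [ 0.    -0.001 -1.   ]
```

```bash
python3 -m crank '[[8.5,-0.8,-4.5,0.5,-0.08],[8.5,-1.6,-9,1,-0.16],[8.5,-2.4,-13.5,1.5,-0.24],[8.5,-3.2,-18,2,-0.32],[8.5,-4,-22.5,2.4,-0.4]]'; python3 go.py 539 -181 140 -20.9
```

```text
clock: 2.25
ee_pos: [483.6, -246.6, 145.6]
eef_rot: [[0.888, -0.46, 0.0], [-0.46, -0.888, -0.0], [0.001, 0.0, -1.0]]
force: [1.4, -1.3, -0.6]
finger_gap: 85.3
shift cm [ 1.9  -8.37  0.56] turn -0.113 |d| 8.6 rows>= 1.7 F [ 1.4 -1.3 -0.6] q [ 0.77  0.45 -0.51  1.79  0.26  0.97 -0.32] t 2.25 tilt [ 0. -0. -1.]
```

```bash
python3 -m crank '[[8.5,0.6,-3,0.5,-0.06],[8.5,1.3,-6,0.6,-0.113],[8.5,1.9,-8.37,0.6,-0.113],[8.5,1.9,-8.37,0.6,-0.113]]'; python3 go.py 539 -181 10 -20.9
```

```text
clock: 2.65
ee_pos: [540.8, -178.4, 139.8]
eef_rot: [[0.935, -0.355, 0.002], [-0.355, -0.935, 0.002], [0.001, -0.003, -1.0]]
force: [0.4, 0.5, 0.1]
finger_gap: 85.4
shift cm [-0.09  0.34 12.98] turn 0.002 |d| 13.0 rows>= 2.6 F [0.4 0.5 0.1] q [ 0.63  0.5  -0.54  1.73  0.3   0.99 -0.38] t 2.65 tilt [ 0.002  0.002 -1.   ]
```

Run:
```python
from h import *
p=capture("top");save(p,"t2.png",(290,130,430,270),5)
s=capture("scene");save(s,"s3.png",(130,170,300,320),4)
```

```text
(no output)
```

View pics/s3.png

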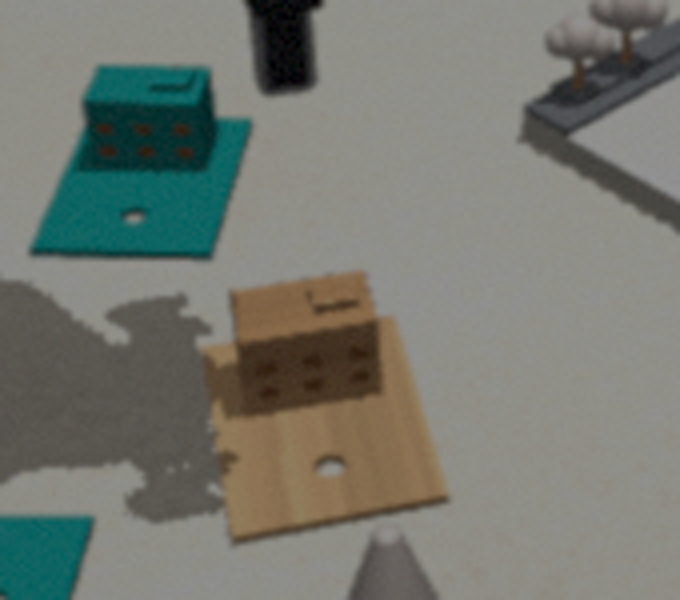

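```bash
python3 go.py 539 -181 60 -20.9
```

```text
shift cm [ 0.03 -0.15  7.95] turn -0.002 |d| 7.9 rows>= 1.6 F [-0.2 -0.7  0.8] q [ 0.63  0.5  -0.53  1.73  0.3   0.99 -0.38] t 2.75 tilt [-0. -0. -1.]
```

The tile is clear at (310,400) in the crop, with one finger overhead at (283,80). Next I descend and check.

```bash
python3 -m crank '[[8.5,0.03,-0.1,3.5,0],[8.5,0.03,-0.15,7,0],[8.5,0.03,-0.15,9.5,0],[8.5,0.03,-0.15,11,0],[8.5,0.03,-0.15,11,0]]'; python3 go.py 539 -181 10 -20.9
python3 - <<'E'
from h import *
s=capture("scene");save(s,"s4.png",(130,170,300,320),4)
E
```

```text
clock: 3.25
ee_pos: [536.6, -182.5, 27.6]
eef_rot: [[0.932, -0.362, -0.004], [-0.362, -0.932, 0.0], [-0.004, 0.001, -1.0]]
force: [-0.0, -0.4, 0.3]
finger_gap: 84.9
shift cm [ 0.17 -0.23  1.76] turn -0.005 |d| 1.8 rows>= 0.4 F [-0.  -0.4  0.3] q [ 0.58  0.63 -0.46  1.85  0.4   0.75 -0.47] t 3.25 tilt [-0.004  0.    -1.   ]
```

View pics/s4.png

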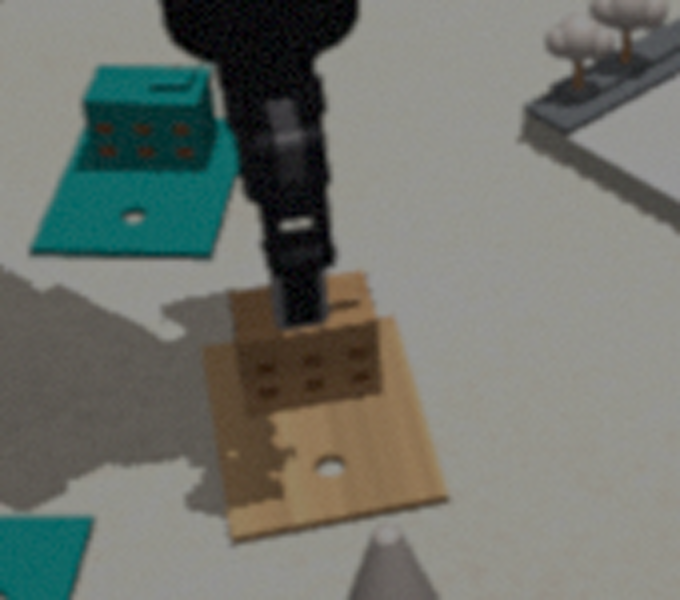

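The near finger straddles the building's front face at crop (300,310), well centred. I'll lower the rest and close.

```bash
python3 -m crank '[[8.5,0.1,0,0.9,0],[8.5,0.1,0,1.75,0],[8.5,0.1,0,1.75,0]]'; python3 -m crank '[[3,0,0,0,0],[3,0,0,0,0],[3,0,0,0,0],[3,0,0,0,0],[3,0,0,0,0]]'; python3 -m crank '[[3,0,0,0,0],[3,0,0,0,0],[3,0,0,0,0]]'
```

```text
clock: 3.6
ee_pos: [539.4, -181.8, 11.4]
eef_rot: [[0.933, -0.36, -0.001], [-0.36, -0.933, 0.0], [-0.001, 0.0, -1.0]]
force: [-0.1, -0.1, 1.0]
finger_gap: 84.8
clock: 4.1
ee_pos: [540.0, -181.6, 12.2]
eef_rot: [[0.933, -0.36, 0.0], [-0.36, -0.933, -0.0], [0.0, -0.0, -1.0]]
force: [0.3, 0.3, 0.1]
finger_gap: 29.9
clock: 4.4
ee_pos: [539.9, -181.6, 12.1]
eef_rot: [[0.933, -0.36, -0.0], [-0.36, -0.933, 0.0], [-0.0, -0.0, -1.0]]
force: [0.5, 0.1, -0.9]
finger_gap: 29.9
```

Run:
```python
from h import *
s=capture("scene");save(s,"s5.png",(130,170,300,320),4)
s=capture("top");save(s,"t5.png",(290,150,430,270),5)
```

```text
(no output)
```

View pics/s5.png

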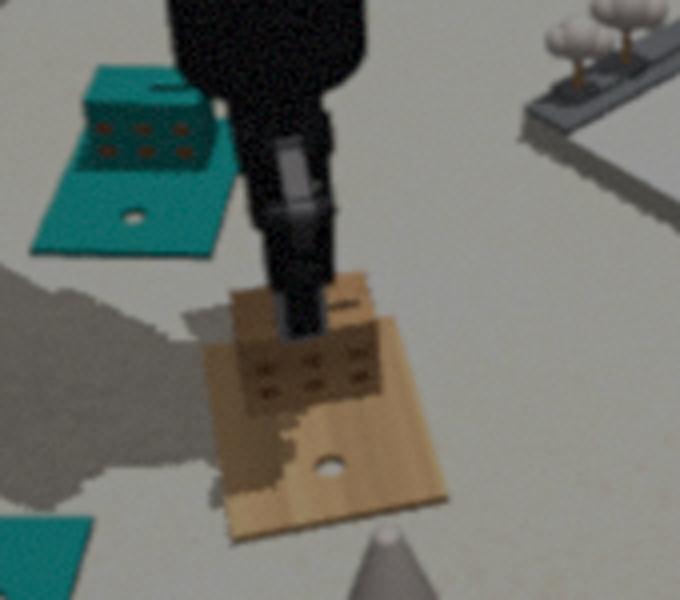

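View pics/t5.png

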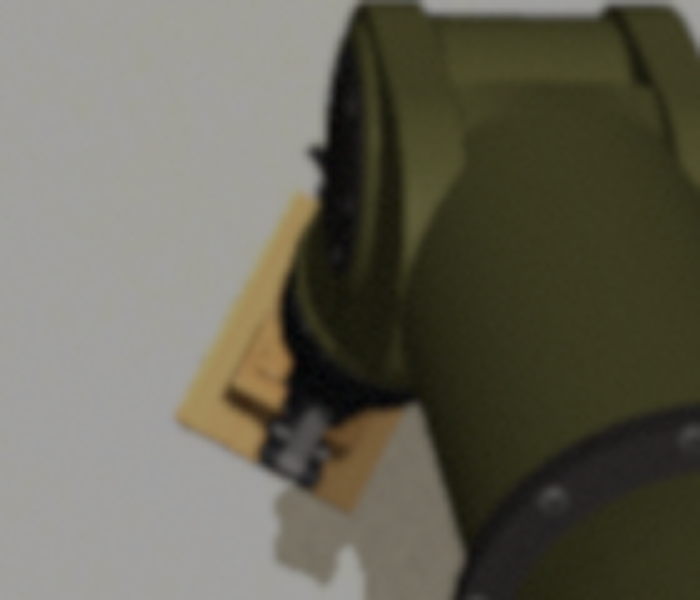

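```bash
python3 - <<'E'
from h import *
s=capture("scene"); T=np.linalg.inv(np.array(s["cam_to_world"])); f=foc(s)
def pr(X):
    c=T[:3,:3]@X+T[:3,3]; return (np.array([c[0]/c[2]*f+s["cx"],c[1]/c[2]*f+s["cy"]])-[130,170])*4
x=np.array([.933,-.36,0]);g=np.array([540,-181.6,0])
for z in(5,12,16,20,30,40,49): print(z,[pr(g+k*x+[0,0,z]).round() for k in(15,18,26,42)])
w=cloud(s)
for v in range(290,352,6): print(v,[w[170+v//4,130+u//4].round().tolist() for u in (285,300,315)])
E
python3 -m crank '[[0,0,0,0,0],[0,0,0,0,0]]'
```

```text
5 [array([308., 408.]), array([309., 413.]), array([312., 425.]), array([318., 450.])]
12 [array([307., 396.]), array([308., 401.]), array([311., 413.]), array([316., 438.])]
16 [array([306., 389.]), array([307., 394.]), array([310., 406.]), array([316., 432.])]
20 [array([306., 383.]), array([307., 387.]), array([309., 400.]), array([315., 425.])]
30 [array([304., 365.]), array([305., 370.]), array([308., 382.]), array([313., 407.])]
40 [array([302., 348.]), array([303., 353.]), array([306., 365.]), array([312., 390.])]
49 [array([301., 332.]), array([302., 337.]), array([304., 349.]), array([310., 374.])]
290 [[579.0, -204.0, 98.0], [564.0, -190.0, 81.0], [567.0, -186.0, 82.0]]
296 [[565.0, -198.0, 82.0], [565.0, -191.0, 78.0], [569.0, -188.0, 79.0]]
302 [[565.0, -198.0, 80.0], [565.0, -191.0, 77.0], [569.0, -188.0, 78.0]]
308 [[563.0, -198.0, 74.0], [563.0, -191.0, 71.0], [568.0, -188.0, 72.0]]
314 [[564.0, -199.0, 73.0], [566.0, -192.0, 71.0], [569.0, -188.0, 71.0]]
320 [[561.0, -197.0, 65.0], [564.0, -191.0, 65.0], [568.0, -188.0, 66.0]]
326 [[559.0, -197.0, 62.0], [563.0, -191.0, 62.0], [567.0, -188.0, 63.0]]
332 [[557.0, -196.0, 56.0], [564.0, -192.0, 58.0], [566.0, -188.0, 58.0]]
338 [[556.0, -196.0, 53.0], [558.0, -190.0, 51.0], [562.0, -186.0, 52.0]]
344 [[550.0, -193.0, 42.0], [553.0, -187.0, 42.0], [555.0, -183.0, 41.0]]
350 [[550.0, -194.0, 41.0], [553.0, -188.0, 40.0], [555.0, -183.0, 39.0]]
clock: 4.75
ee_pos: [539.8, -181.6, 12.2]
eef_rot: [[0.933, -0.36, -0.0], [-0.36, -0.933, -0.0], [-0.0, 0.0, -1.0]]
force: [-1.1, 1.0, 2.8]
finger_gap: 9.1
```

The depth image shows the near fingertip at z≈54 while the TCP reads 12. So the real tips are about 37 mm higher than reported, and the fingers closed above the roof. I'll reopen, raise and measure this with the fingers clear.

```bash
python3 -m crank '[[8.5,0,0,-0.5,0],[8.5,0,0,-2,0],[8.5,0,0,-4,0],[8.5,0,0,-4,0],[8.5,0,0,-4,0]]'
python3 - <<'E'
from h import *
s=capture("scene");save(s,"s6.png",(130,150,300,320),3.5)
p=capture("top");save(p,"t6.png",(290,150,430,270),5)
w=cloud(s);o=get_obs();T=o["ee_pos"];R=np.array(o["eef_rot"])
l=(w-T)@R  # tool coords
g=s["pixels"].max(-1)
m=(np.abs(l[...,0])<75)&(np.abs(l[...,1])<30)&(l[...,2]>-110)&(w[...,2]>57)
for z0 in range(-110,10,6):
    k=m&(l[...,2]>=z0)&(l[...,2]<z0+6)
    if k.any(): print(z0,k.sum(),"x",np.percentile(l[k][:,0],[2,50,98]).round(),"y",np.percentile(l[k][:,1],[2,50,98]).round())
print(T)
for r in trace(s,"tree_cone"): print(r["confidence"],np.array(r["extent"])*[560,420,560,420])
E
```

```text
clock: 5.25
ee_pos: [540.3, -181.8, 52.5]
eef_rot: [[0.933, -0.36, 0.001], [-0.36, -0.933, -0.0], [0.001, -0.0, -1.0]]
force: [0.8, -0.6, 0.3]
finger_gap: 80.4
-110 96 x [39. 69. 74.] y [-11.   0.  13.]
-104 82 x [46. 71. 73.] y [-12.   0.  13.]
-98 9 x [46. 70. 71.] y [-9.  9. 13.]
-86 25 x [ 2. 54. 56.] y [-8. -1.  9.]
-80 46 x [37. 53. 56.] y [-10.   1.  11.]
-74 44 x [44. 54. 56.] y [-10.   1.  11.]
-68 48 x [46. 52. 56.] y [-10.   0.  11.]
-62 32 x [46. 51. 55.] y [-11.   0.  10.]
-56 27 x [-41.  47.  49.] y [-10.   4.  10.]
[ 539.50202202 -181.66417498   51.59101097]
0.57 [218.68  299.292 235.592 333.9  ]
```

View pics/s6.png

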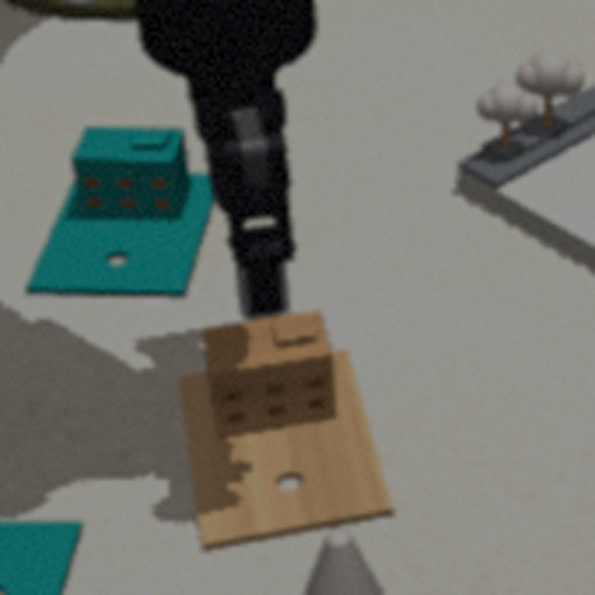

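View pics/t6.png

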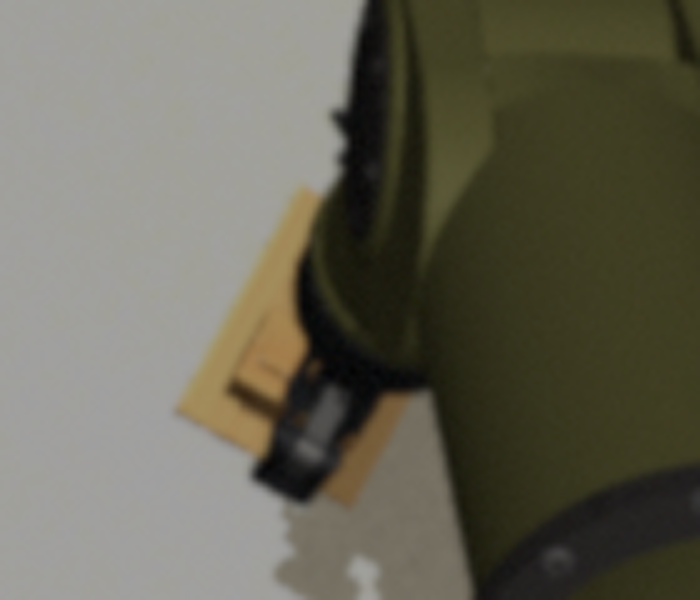

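The open fingertip sits at tool z ≈ −50, i.e. 37 mm more than the spec's −13. So I'll treat the real tip as reported z + 37 mm (+5 at a 36 mm opening). The tile hasn't moved. Target reported z is about −29.

```bash
python3 -m crank '[[8.5,0,0,3,0],[8.5,0,0,5.5,0],[8.5,0,0,6.5,0],[8.5,0,0,6.5,0]]'
python3 - <<'E'
from h import *
s=capture("scene");save(s,"s7.png",(130,150,300,320),3.5)
w=cloud(s);o=get_obs();T=o["ee_pos"];R=np.array(o["eef_rot"])
l=(w-T)@R
m=(l[...,0]>35)&(np.abs(l[...,0])<65)&(np.abs(l[...,1])<16)&(w[...,2]>10)&(l[...,2]>-90)
print(T,"max l z",np.percentile(l[m][:,2],[90,98,100]),"min z",w[m][:,2].min())
E
```

```text
clock: 5.8
ee_pos: [538.7, -181.2, -14.5]
eef_rot: [[0.933, -0.359, -0.003], [-0.359, -0.933, 0.001], [-0.004, 0.0, -1.0]]
force: [0.3, -0.1, 0.6]
finger_gap: 84.7
[ 539.64184633 -181.26272429  -13.35681658] max l z [-56.0545529  -51.27531007 -49.63526648] min z 36.206660738807614
```

View pics/s7.png

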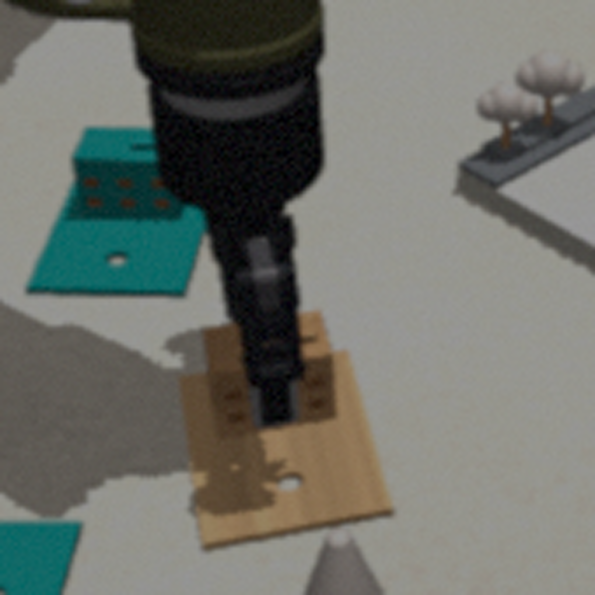

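The near finger now stands in front of the building face with its tip at crop (277,425), z≈36. Lower 1.4 cm more and close.

```bash
python3 -m crank '[[8.5,0,0,0.7,0],[8.5,0,0,1.4,0],[8.5,0,0,1.4,0]]'; python3 -m crank '[[2.5,0,0,0,0],[2.5,0,0,0,0],[2.5,0,0,0,0],[2.5,0,0,0,0],[2.5,0,0,0,0]]'; python3 -m crank '[[2.5,0,0,0,0],[2.5,0,0,0,0]]'
```

```text
clock: 6.15
ee_pos: [539.6, -181.7, -27.3]
eef_rot: [[0.933, -0.36, -0.001], [-0.36, -0.933, 0.0], [-0.001, 0.0, -1.0]]
force: [-0.1, -0.0, 0.2]
finger_gap: 85.2
clock: 6.65
ee_pos: [540.3, -181.7, -26.5]
eef_rot: [[0.933, -0.36, 0.001], [-0.36, -0.933, -0.0], [0.001, -0.0, -1.0]]
force: [-0.0, 0.3, 4.1]
finger_gap: 35.3
clock: 6.85
ee_pos: [540.2, -181.7, -26.5]
eef_rot: [[0.933, -0.36, 0.001], [-0.36, -0.933, -0.0], [0.001, 0.0, -1.0]]
force: [-0.3, -0.2, 5.3]
finger_gap: 35.5
```

```bash
python3 -m crank '[[2.5,0,0,-1,0],[2.5,0,0,-3,0],[2.5,0,0,-6,0],[2.5,0,0,-9,0],[2.5,0,0,-11,0]]'; python3 -m crank '[[2.5,0,0,0,0],[2.5,0,0,0,0]]'
python3 - <<'E'
from h import *
s=capture("scene");save(s,"s8.png",(110,100,300,320),3)
E
```

```text
clock: 7.35
ee_pos: [540.2, -181.5, 85.3]
eef_rot: [[0.933, -0.36, 0.001], [-0.36, -0.933, -0.0], [0.001, -0.0, -1.0]]
force: [0.6, -0.5, -2.6]
finger_gap: 35.6
clock: 7.55
ee_pos: [539.5, -181.8, 82.9]
eef_rot: [[0.933, -0.36, -0.0], [-0.36, -0.933, -0.0], [-0.0, 0.0, -1.0]]
force: [-0.9, 0.3, -2.0]
finger_gap: 35.5
```

View pics/s8.png

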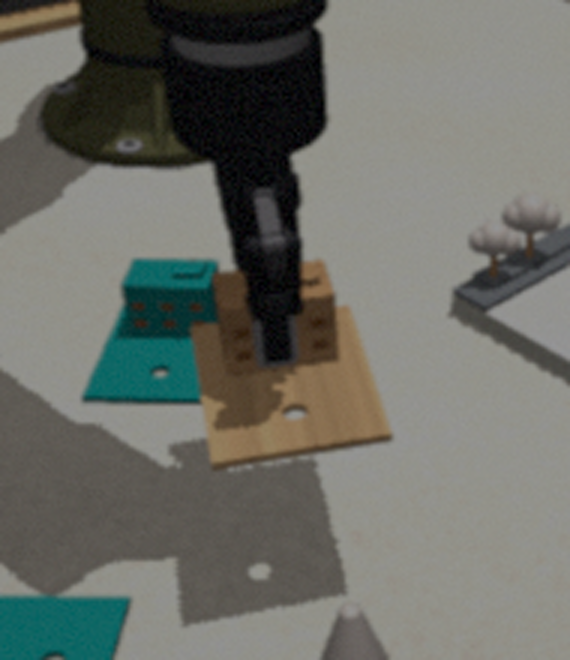

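The tile is lifted and level, held at underside z≈109 (crop hole at (295,412)). Carry it over the plot next.

```bash
python3 go.py 523.4 157.3 83 8.7
```

```text
shift cm [-13.66 -31.06  -0.07] turn -0.52 |d| 33.9 rows>= 6.8 F [ 0.6 -0.3 -2. ] q [ 0.61  0.57 -0.51  1.8   0.35  0.87 -0.43] t 7.6 tilt [-0.002  0.    -1.   ]
```

```bash
python3 -m crank '[[2.5,-1,-2.5,0,-0.05],[2.5,-3,-6.5,0,-0.12],[2.5,-4.8,-10.5,0,-0.19],[2.5,-6.6,-14.5,0,-0.26],[2.5,-8.4,-18.5,0,-0.33]]'; python3 go.py 523.4 157.3 83 8.7
```

```text
clock: 8.1
ee_pos: [526.8, 22.6, 81.6]
eef_rot: [[0.999, -0.035, -0.003], [-0.035, -0.999, 0.0], [-0.003, -0.0, -1.0]]
force: [1.1, 0.1, -2.0]
finger_gap: 35.3
shift cm [ -0.81 -13.45  -0.14] turn -0.187 |d| 13.5 rows>= 2.7 F [ 1.1  0.1 -2. ] q [ 0.31  0.53 -0.6   1.9   0.4   0.83 -0.54] t 8.1 tilt [-0.003  0.    -1.   ]
```

```bash
python3 -m crank '[[2.5,-0.3,-4,0,-0.05],[2.5,-0.5,-8,0,-0.1],[2.5,-0.7,-11.5,0,-0.15],[2.5,-0.8,-13.4,0,-0.187],[2.5,-0.8,-13.4,0,-0.187]]';python3 -m crank '[[2.5,0,0,0,0],[2.5,0,0,0,0]]'; python3 go.py 523.4 157.3 83 8.7;  python3 - <<'E'
from h import *
s=capture("scene");save(s,"s9.png",(230,80,430,280),3)
p=capture("top");save(p,"t9.png",(120,130,280,270),4)
E
```

```text
clock: 8.6
ee_pos: [523.7, 159.5, 81.9]
eef_rot: [[0.988, 0.155, -0.002], [0.155, -0.988, 0.002], [-0.002, -0.003, -1.0]]
force: [0.3, 0.8, -2.5]
finger_gap: 35.5
clock: 8.8
ee_pos: [524.8, 153.7, 82.1]
eef_rot: [[0.989, 0.147, -0.002], [0.147, -0.989, -0.001], [-0.002, 0.001, -1.0]]
force: [-0.0, -0.6, -1.7]
finger_gap: 35.2
shift cm [-0.09 -0.38 -0.09] turn -0.005 |d| 0.4 rows>= 0.1 F [-0.  -0.6 -1.7] q [ 0.09  0.56 -0.64  1.85  0.43  0.87 -0.62] t 8.8 tilt [-0.002 -0.001 -1.   ]
```

View pics/s9.png

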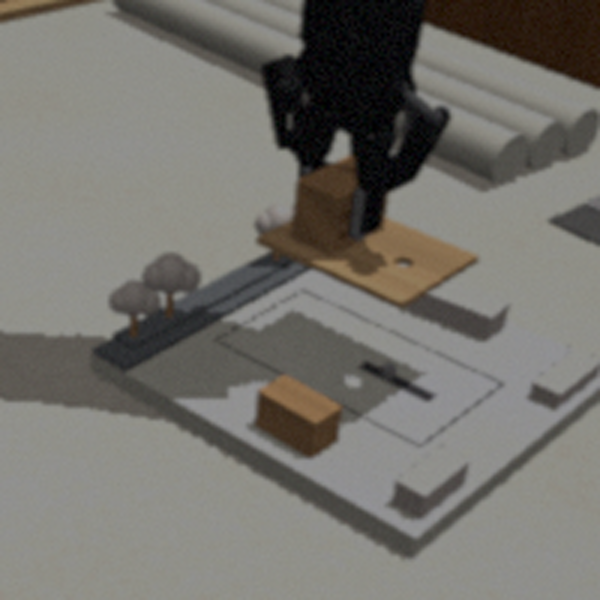

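View pics/t9.png

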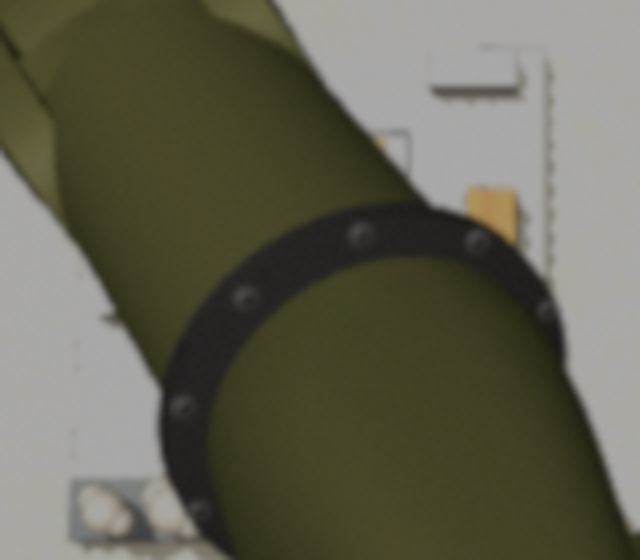

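The tile is over the plot in scene crop, with the hole at (404,263). The pin shows in the slot near (388,370). I'll lower it to just above the pin, then measure hole and pin in the same image.

```bash
python3 -m crank '[[2.5,0,0,2,0],[2.5,0,0,4.5,0],[2.5,0,0,6,0],[2.5,0,0,6.6,0],[2.5,0,0,6.6,0]]';python3 -m crank '[[2.5,0,0,0,0],[2.5,0,0,0,0]]'; python3 go.py 523.4 157.3 16 8.7;  python3 - <<'E'
from h import *
s=capture("scene");save(s,"s10.png",(290,140,410,240),6)
o=get_obs();print(o["ee_pos"])
for r in place_of(s,"tile_hole")[:4]: print(r["confidence"],np.array(r["location"])*[560,420])
w=cloud(s); hsv=cv2.cvtColor(s["pixels"],cv2.COLOR_RGB2HSV)
for r in trace(s,"tile_grip"):
    m=r["region"]; q=w[m]; print(r["confidence"],np.nanmedian(q,0))
    k=m&(w[...,2]<60)&(w[...,2]>30); A=w[k]
    if np.nanmedian(q,0)[1]>50:
        A=A[~np.isnan(A[:,0])]
        zz=np.median(A[:,2]); A=A[np.abs(A[:,2]-zz)<4]
        for i in range(5):
            C,res,_,_=np.linalg.lstsq(np.c_[A[:,:2]-A[:,:2].mean(0),np.ones(len(A))],A[:,2],rcond=None)
            e=A[:,2]-np.c_[A[:,:2]-A[:,:2].mean(0),np.ones(len(A))]@C; A=A[np.abs(e)<2*e.std()+.2]
        print("plane",C,len(A)); print(cv2.minAreaRect(A[:,:2].astype(np.float32)))
E
```

```text
clock: 9.4
ee_pos: [525.0, 154.6, 16.6]
eef_rot: [[0.989, 0.147, -0.001], [0.147, -0.989, -0.001], [-0.001, 0.0, -1.0]]
force: [0.8, 0.0, -1.4]
finger_gap: 35.5
clock: 9.6
ee_pos: [525.9, 155.6, 18.0]
eef_rot: [[0.989, 0.148, 0.002], [0.148, -0.989, 0.0], [0.002, -0.0, -1.0]]
force: [0.1, 0.9, -1.4]
finger_gap: 35.1
shift cm [-0.22 -0.21  0.2 ] turn -0.003 |d| 0.4 rows>= 0.1 F [ 0.1  0.9 -1.4] q [ 0.04  0.65 -0.58  1.92  0.52  0.73 -0.7 ] t 9.6 tilt [ 0.002  0.    -1.   ]
[525.84144773 155.54889168  17.96311243]
0.72 [127.288 323.4  ]
0.62 [361.816 196.308]
0.87 [549.38748175 142.7280983   50.54799539]
plane [9.05834070e-04 5.90465045e-04 4.99959143e+01] 901
((550.0930786132812, 162.05673217773438), (121.15728759765625, 94.32162475585938), 8.038087844848633)
0.81 [ 564.62096879 -370.87063398    5.94713887]
0.57 [ 356.42145418 -170.70955955    6.14173546]
```

View pics/s10.png

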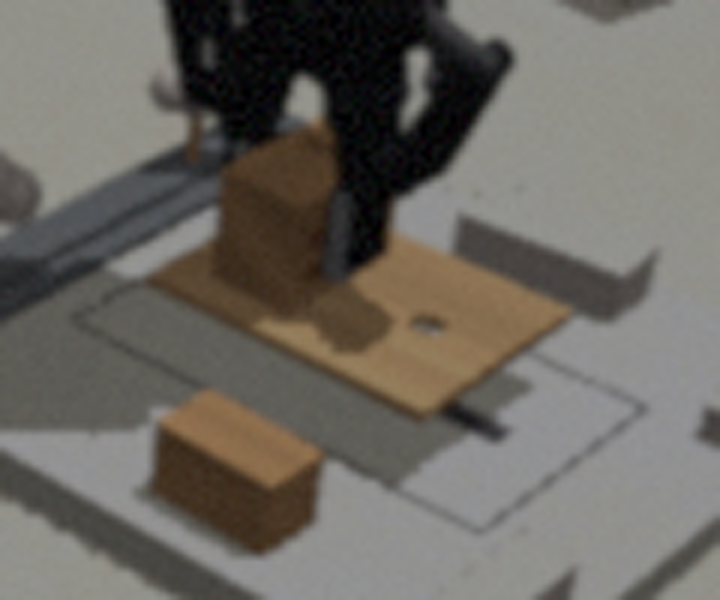

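Run:
```python
from h import *
im=cv2.imread("pics/s2.png"); c=cv2.resize(im[220:310,380:520],None,fx=5,fy=5,interpolation=cv2.INTER_CUBIC)
c=cv2.convertScaleAbs(c,alpha=1.6); cv2.imwrite("pics/s2z.png",c)
s=capture("scene")
for u,v in[(361.5,193.8)]: print(atz(s,u,v,50))
l=(320,170,400,230); im=s["pixels"][l[1]:l[3],l[0]:l[2],::-1]
c=cv2.resize(im,None,fx=9,fy=9,interpolation=cv2.INTER_CUBIC);cv2.imwrite("pics/s10z.png",cv2.convertScaleAbs(c,alpha=1.5))
T=np.linalg.inv(np.array(s["cam_to_world"])); f=foc(s)
def pr(X):
    c=T[:3,:3]@X+T[:3,3]; return np.array([c[0]/c[2]*f+s["cx"],c[1]/c[2]*f+s["cy"]])
# expected pin top/bottom in s2z px for pin at (577,165.6),(577,168.5)
for y in(165.6,168.5):
    for z in(18,28): print(y,z,((pr(np.array([577,y,z]))-[250,140]+.5)*4-[380,220])*5)
```

```text
[580.59550134 168.10865202  50.        ]
165.6 18 [257.66021124 230.8706555 ]
165.6 28 [270.08713986 153.04941593]
168.5 18 [276.66690819 221.91531915]
168.5 28 [289.19523583 144.16360522]
```

View pics/s2z.png

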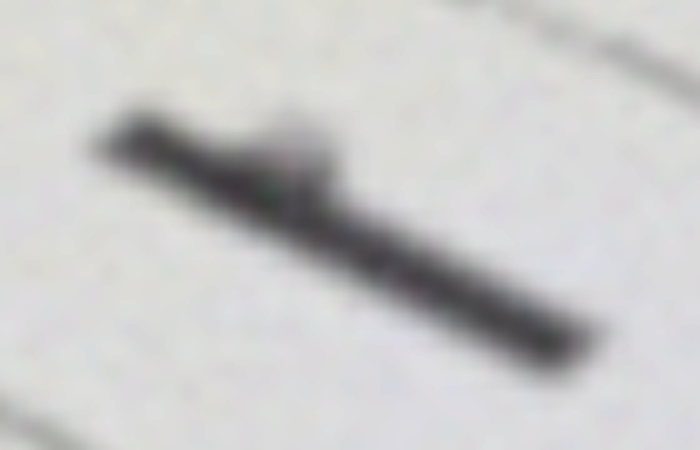

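View pics/s10z.png

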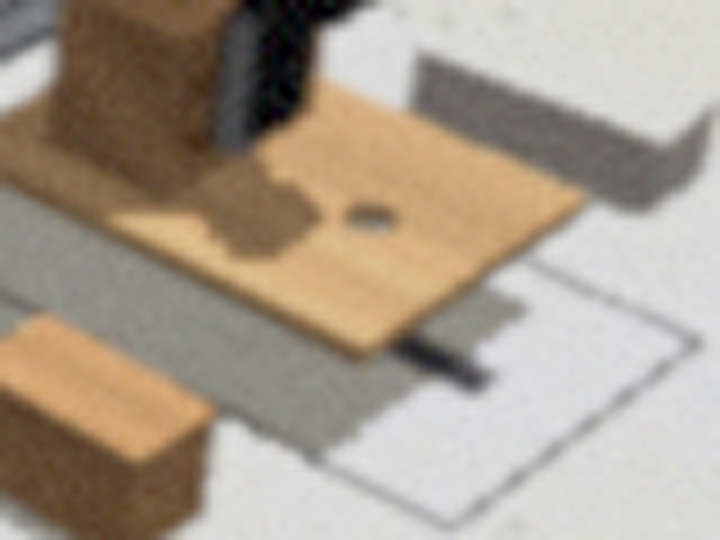

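```bash
cat > avg.py <<'E'
from h import *
L=[];F=[]
for i in range(4):
    s=capture("scene"); o=get_obs(); L.append(o["ee_pos"]); F.append(o["force"])
L=np.array(L);print("pos",L.mean(0).round(2),"sd",L.std(0).round(2),"F",np.mean(F,0).round(2),"gap",o["finger_gap"].round(1) if hasattr(o["finger_gap"],"round") else o["finger_gap"],"R00",np.round(o["eef_rot"],4).tolist(),"t",o["clock"])
E
python3 avg.py; python3 avg.py
python3 - <<'E'
from h import *
s=capture("scene"); print(atz(s,360.78,193.5,50))
E
```

```text
pos [525.35 155.44  17.34] sd [0.07 0.02 0.11] F [ 0.02  0.12 -1.9 ] gap 35.24316411500265 R00 [[0.9889, 0.1484, 0.0001], [0.1484, -0.9889, 0.0], [0.0001, -0.0, -1.0]] t 10.0
pos [525.22 155.43  17.12] sd [0.01 0.02 0.03] F [-0.33  0.11 -1.96] gap 35.30662470067953 R00 [[0.9889, 0.1484, -0.0], [0.1484, -0.9889, -0.0], [-0.0001, 0.0, -1.0]] t 10.2
[578.91275653 167.7252369   50.        ]
```

```bash
python3 -m crank '[[2.5,-0.1,-0.1,0.4,0],[2.5,-0.18,-0.16,0.8,0],[2.5,-0.18,-0.16,1.1,0],[2.5,-0.18,-0.16,1.2,0],[2.5,-0.18,-0.16,1.2,0]]';python3 avg.py
```

```text
clock: 10.75
ee_pos: [523.1, 156.7, 4.8]
eef_rot: [[0.989, 0.149, -0.0], [0.149, -0.989, -0.0], [-0.0, 0.0, -1.0]]
force: [0.7, -1.4, -2.6]
finger_gap: 35.4
pos [523.28 156.79   5.12] sd [0.08 0.02 0.1 ] F [-0.28  0.29 -1.98] gap 35.1347063371943 R00 [[0.9889, 0.1484, 0.0003], [0.1484, -0.9889, 0.0001], [0.0003, -0.0001, -1.0]] t 10.95
```

```bash
python3 -m crank '[[2.5,0,0,0.1,0],[2.5,0,0,0.2,0],[2.5,0,0,0.3,0],[2.5,0,0,0.35,0],[2.5,0,0,0.35,0]]';python3 avg.py;python3 -m crank '[[2.5,0,0,0.05,0],[2.5,0,0,0.1,0],[2.5,0,0,0.1,0]]';python3 avg.py
```

```text
clock: 11.45
ee_pos: [523.1, 156.7, 1.5]
eef_rot: [[0.989, 0.148, -0.0], [0.148, -0.989, 0.0], [-0.0, -0.0, -1.0]]
force: [-0.4, -0.3, -2.0]
finger_gap: 35.4
pos [523.22 156.77   1.59] sd [0.04 0.01 0.04] F [-0.36 -0.79 -2.15] gap 35.68580066644902 R00 [[0.9889, 0.1484, 0.0], [0.1484, -0.9889, 0.0001], [0.0001, -0.0001, -1.0]] t 11.65
clock: 11.95
ee_pos: [523.2, 156.7, 0.5]
eef_rot: [[0.989, 0.148, -0.0], [0.148, -0.989, -0.0], [-0.0, 0.0, -1.0]]
force: [-0.6, 0.4, -2.2]
finger_gap: 35.5
pos [523.21 156.75   0.58] sd [0.01 0.01 0.01] F [ 0.14  0.15 -2.49] gap 35.27514675293853 R00 [[0.9889, 0.1484, -0.0], [0.1484, -0.9889, 0.0], [-0.0, -0.0, -1.0]] t 12.15
```

```bash
python3 -m crank '[[2.5,0,0,0.05,0],[2.5,0,0,0.1,0],[2.5,0,0,0.1,0]]';python3 avg.py;python3 -m crank '[[2.5,0,0,0.05,0],[2.5,0,0,0.1,0],[2.5,0,0,0.1,0]]';python3 avg.py
```

```text
clock: 12.45
ee_pos: [523.2, 156.7, -0.5]
eef_rot: [[0.989, 0.148, -0.0], [0.148, -0.989, 0.0], [-0.0, -0.0, -1.0]]
force: [-0.1, 1.1, -1.0]
finger_gap: 35.5
pos [ 5.2320e+02  1.5676e+02 -4.1000e-01] sd [0.01 0.02 0.01] F [ 0.4  -0.22 -2.17] gap 35.388652144786064 R00 [[0.9889, 0.1485, -0.0], [0.1485, -0.9889, -0.0], [-0.0, 0.0, -1.0]] t 12.65
clock: 12.95
ee_pos: [523.2, 156.8, -1.5]
eef_rot: [[0.989, 0.148, -0.0], [0.148, -0.989, 0.0], [-0.0, -0.0, -1.0]]
force: [0.1, 0.5, -2.1]
finger_gap: 35.2
pos [523.2  156.75  -1.42] sd [0.02 0.01 0.02] F [ 0.15 -0.13 -2.27] gap 34.994264655554545 R00 [[0.9889, 0.1485, -0.0], [0.1485, -0.9889, 0.0], [-0.0, -0.0, -1.0]] t 13.15
```

```bash
python3 -m crank '[[2.5,0,0,0.05,0],[2.5,0,0,0.1,0],[2.5,0,0,0.1,0]]';python3 avg.py;python3 -m crank '[[2.5,0,0,0.05,0],[2.5,0,0,0.1,0],[2.5,0,0,0.1,0]]';python3 avg.py
python3 - <<'E'
from h import *
s=capture("scene")
l=(320,170,400,230); im=s["pixels"][l[1]:l[3],l[0]:l[2],::-1]
c=cv2.resize(im,None,fx=9,fy=9,interpolation=cv2.INTER_CUBIC);cv2.imwrite("pics/s11z.png",cv2.convertScaleAbs(c,alpha=1.5))
E
```

```text
clock: 13.45
ee_pos: [523.2, 156.7, -2.5]
eef_rot: [[0.989, 0.148, -0.0], [0.148, -0.989, 0.0], [-0.0, -0.0, -1.0]]
force: [0.3, 0.4, -3.0]
finger_gap: 35.2
pos [523.2  156.74  -2.42] sd [0.01 0.02 0.02] F [ 0.13  0.05 -2.02] gap 35.489047600030666 R00 [[0.9889, 0.1484, -0.0], [0.1484, -0.9889, 0.0], [-0.0, -0.0, -1.0]] t 13.65
clock: 13.95
ee_pos: [523.2, 156.7, -3.5]
eef_rot: [[0.989, 0.148, -0.0], [0.148, -0.989, 0.0], [-0.0, -0.0, -1.0]]
force: [-0.4, 0.3, -1.9]
finger_gap: 35.2
pos [523.21 156.75  -3.42] sd [0.02 0.01 0.02] F [ 0.27  0.1  -1.94] gap 35.62643070328789 R00 [[0.9889, 0.1485, -0.0001], [0.1485, -0.9889, 0.0], [-0.0, -0.0, -1.0]] t 14.15
```

View pics/s11z.png

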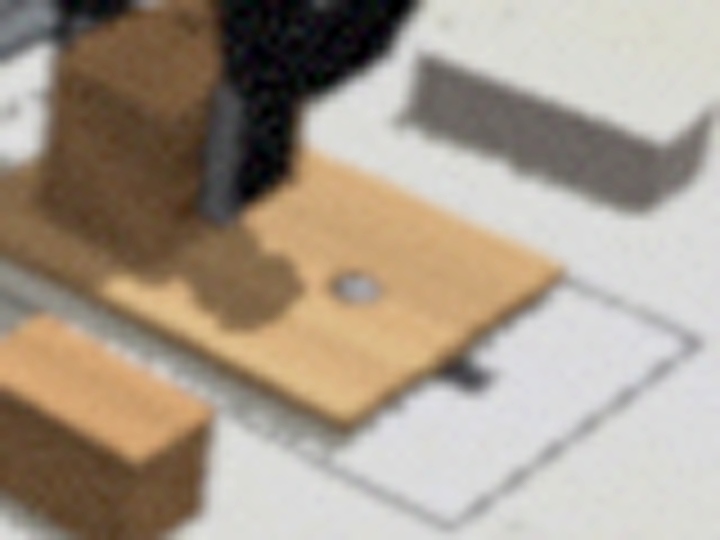

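The steel pin's light top now fills the hole at crop (357,288) with no contact force, so the hole is over the pin. I'll keep lowering gently to the board.

```bash
python3 -m crank '[[2.5,0,0,0.05,0],[2.5,0,0,0.1,0],[2.5,0,0,0.15,0],[2.5,0,0,0.2,0],[2.5,0,0,0.2,0]]';python3 avg.py;python3 -m crank '[[2.5,0,0,0.05,0],[2.5,0,0,0.1,0],[2.5,0,0,0.15,0],[2.5,0,0,0.2,0],[2.5,0,0,0.2,0]]';python3 avg.py
```

```text
clock: 14.7
ee_pos: [523.2, 156.8, -5.5]
eef_rot: [[0.989, 0.148, -0.0], [0.148, -0.989, 0.0], [-0.0, -0.0, -1.0]]
force: [-0.2, 0.1, -2.6]
finger_gap: 35.3
pos [523.18 156.75  -5.43] sd [0.02 0.03 0.02] F [ 0.08 -0.07 -1.96] gap 35.43678817360782 R00 [[0.9889, 0.1484, -0.0001], [0.1484, -0.9889, 0.0], [-0.0001, -0.0, -1.0]] t 14.9
clock: 15.4
ee_pos: [523.2, 156.7, -7.5]
eef_rot: [[0.989, 0.148, -0.0], [0.148, -0.989, 0.0], [-0.0, -0.0, -1.0]]
force: [-0.8, -0.2, -2.0]
finger_gap: 35.3
pos [523.19 156.75  -7.42] sd [0.01 0.02 0.02] F [ 0.15 -0.34 -2.08] gap 35.68530420609603 R00 [[0.9889, 0.1485, -0.0], [0.1485, -0.9889, 0.0], [-0.0, -0.0, -1.0]] t 15.6
```

```bash
python3 -m crank '[[2.5,0,0,0.05,0],[2.5,0,0,0.1,0],[2.5,0,0,0.1,0]]';python3 avg.py;python3 -m crank '[[2.5,0,0,0.05,0],[2.5,0,0,0.05,0],[2.5,0,0,0.05,0]]';python3 avg.py
```

```text
clock: 15.9
ee_pos: [523.2, 156.8, -8.4]
eef_rot: [[0.989, 0.148, 0.0], [0.148, -0.989, 0.0], [0.0, -0.0, -1.0]]
force: [-0.3, 1.0, -2.0]
finger_gap: 35.6
pos [523.2  156.75  -8.42] sd [0.01 0.   0.01] F [ 0.24 -0.04 -2.49] gap 35.43270082810849 R00 [[0.9889, 0.1485, 0.0], [0.1485, -0.9889, 0.0], [0.0, -0.0, -1.0]] t 16.1
clock: 16.4
ee_pos: [523.2, 156.8, -8.5]
eef_rot: [[0.989, 0.148, 0.0], [0.148, -0.989, -0.0], [0.0, 0.0, -1.0]]
force: [-1.6, -1.4, 5.3]
finger_gap: 35.3
pos [523.24 156.74  -8.51] sd [0.02 0.02 0.02] F [-2.14 -0.98  5.77] gap 35.24591400773647 R00 [[0.9889, 0.1485, 0.0004], [0.1485, -0.9889, -0.0001], [0.0004, 0.0001, -1.0]] t 16.6
```

Contact is at −8.5, exactly the expected seated height, with about 8 N. Release.

```bash
python3 -m crank '[[4.2,0,0,0,0],[5,0,0,0,0],[6,0,0,0,0],[6.5,0,0,0,0],[6.5,0,0,0,0]]'; python3 -m crank '[[6.5,0,0,-1,0],[6.5,0,0,-3,0],[6.5,0,0,-6,0],[6.5,0,0,-9,0],[6.5,0,0,-12,0]]'; python3 -m crank '[[6.5,0,0,-4,0],[6.5,0,0,-8,0],[6.5,0,0,-8,0]]'
python3 - <<'E'
from h import *
s=capture("scene")
l=(300,130,420,230); im=s["pixels"][l[1]:l[3],l[0]:l[2],::-1]
c=cv2.resize(im,None,fx=6,fy=6,interpolation=cv2.INTER_CUBIC);cv2.imwrite("pics/s12z.png",cv2.convertScaleAbs(c,alpha=1.5))
w=cloud(s)
for r in trace(s,"tile_grip"):
    m=r["region"]; q=np.nanmedian(w[m],0)
    if q[1]>50:
        A=w[m]; A=A[np.abs(A[:,2]-23)<4]
        for i in range(4):
            B=np.c_[A[:,:2]-A[:,:2].mean(0),np.ones(len(A))];C=np.linalg.lstsq(B,A[:,2],rcond=None)[0]
            e=A[:,2]-B@C; A=A[np.abs(e)<2*e.std()+.2]
        print(q,"plane slope/z",C.round(4),cv2.minAreaRect(A[:,:2].astype(np.float32)))
E
```

```text
clock: 17.1
ee_pos: [523.2, 156.7, -9.0]
eef_rot: [[0.989, 0.148, -0.0], [0.148, -0.989, 0.0], [-0.0, -0.0, -1.0]]
force: [0.9, -0.3, -0.3]
finger_gap: 64.7
clock: 17.6
ee_pos: [523.0, 156.8, 113.0]
eef_rot: [[0.989, 0.149, 0.0], [0.149, -0.989, 0.0], [0.0, -0.0, -1.0]]
force: [0.8, -0.4, -0.1]
finger_gap: 65.2
clock: 17.9
ee_pos: [525.5, 158.7, 197.1]
eef_rot: [[0.989, 0.149, 0.009], [0.149, -0.989, 0.003], [0.009, -0.002, -1.0]]
force: [0.4, -0.4, 0.1]
finger_gap: 64.8
[542.4229274  149.14893506  24.53824047] plane slope/z [-2.00000e-04  1.00000e-04  2.35231e+01] ((547.814208984375, 161.78939819335938), (121.27638244628906, 90.75701141357422), 7.6508708000183105)
```

View pics/s12z.png

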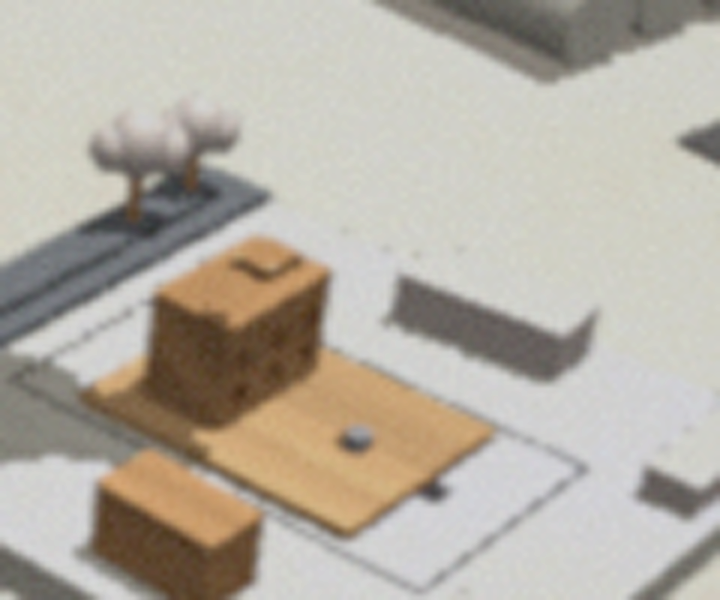

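The tile lies flat (top plane z 23.5 mm, slope under 0.001), with the pin standing through the hole at crop (356,437) and the building towards the trees. The fingers are clear. Let it settle and hand in.

```bash
python3 -m crank '[[6.5,0,0,0,0],[6.5,0,0,0,0],[6.5,0,0,0,0]]'; python3 -c "from rig import finish_job; print(finish_job())"
```

```text
clock: 18.3
ee_pos: [522.7, 156.5, 190.1]
eef_rot: [[0.989, 0.149, -0.002], [0.149, -0.989, -0.0], [-0.002, 0.0, -1.0]]
force: [-0.2, 0.2, 0.1]
finger_gap: 64.9
the job is handed in; nothing more can be done
None
```

The wooden tile is seated in the plot with the pin through its hole. I handed the job in at 18.3 s; no verdict came back.

**What I did:** I took the tile by its building, carried it over the plot and lowered it in steps of 1–2 mm. The hole found the pin on the first descent, so I did not need to slide along the slot. The tile touched the board at the height I expected, with about 8 N. I then opened the fingers and raised the arm clear.

**Last checks:**
- **Flatness:** the plate's top is at 23.5 mm, against 23 mm expected, with a slope below 0.001.
- **Fit:** the pin shows standing through the hole.
- **Direction:** the tile's heading is about 7.7° in the final image and 8.5° on the gripper, against about 8.7° for the board. The building is at the tree end.
- **Robot:** the gripper touches nothing, and the force reading is near zero.

**What disagreed or failed:**
- **Fingertip height:** the real tips stood about 37 mm higher than the reported TCP. The first close was therefore above the building and gripped nothing. The tile did not move, and I corrected for this using the depth image.
- **Camera offset:** the scene camera placed points about 3–4 mm off in y compared with the robot. I lined up the hole and pin mainly by their relative positions.
- **Bystanders:** I judged the loose blocks and cone tree unmoved from the pictures and did not measure them again at the end. The last picture covers only the wooden block and the side of the white one, not the cone tree.

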